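# Mix the bottles on the touch mixer and store them

## Robot

A 6-joint arm with a two-finger parallel gripper is mounted at the origin on a cart in front of the work surface, level with it; the furniture and walls round the work are solid. World frame = base frame: x ahead of the robot, y to its left, z up, the work surface at z = 0. Lengths are in m, angles in rad, forces in N, time in s.
With the tool pointing down it reaches from about 0.25 to 0.775 m from the base axis. Payload 4 kg.
Tool frame: the origin (TCP) lies on the centre line of the jaws, within the pads' length; the fingertips stand 25 mm ahead of it and the grasp point (between the pads) lies 6 mm ahead of it; z points along the fingers, y is the line along which they close (so a half turn about z gives the same grasp; the last joint's range is limited). The gripper opens to 94 mm and grips with 3 to 60 N. Pads are 16 mm wide; open, the fingers measure 119 mm over their backs; the gripper's body (75 mm by 177 mm) begins 78 mm behind the grasp point.
Start: joints at [1.085, 0.087, 1.371, -0, 1.684, -0.103], TCP at [0.205, 0.51, 0.231] pointing down, gripper open.
Joint ranges: [-3.1, 3.1], [-0.76, 2.03], [0.27, 2.55], [-1.08, 4.22], [0.17, 2.65], [-2.57, 2.57]. Speed limits (rad/s): [2.79, 2.79, 3.14, 3.14, 3.14, 3.14].

## Interface

Orientations are given as [roll, pitch, yaw] about the fixed x, y, z axes, in that order (R = Rz(yaw) Ry(pitch) Rx(roll)).
In Python, from bench import robot, imaging gives the robot as it stands. The module is installed in compiled form; this text tells all that it offers.
- The arm moves only by the tool drive_tool, never from a script. Its argument "series" is a list of rows, each a list of 3 entries, a list of its own where there are three numbers: the finger opening in m, from 0 to 0.094, then the shift along the tool's x, y, z in m, then the turn, a rotation vector about the tool's x, y, z in rad. A call has 1 to 5 rows; each row is the pose to reach, as a shift and turn from the pose commanded when the call began, along the tool's axes at that moment; what a row does not reach only later rows make up. A row lasts 1/8 s, in which the tool goes at most 62.5 mm and 10.7 degrees, less where a joint would pass 70% of its speed; a pose out of reach is approached as far as the arm can. A call with a gripper value outside its range is refused whole. The fingers move at their own pace and stop on an object; the grip force is fixed at half the most. Time passes only in rows, so rows that repeat a pose let the fingers close. It gives the time, the measured TCP pose, the force, the opening and the grip force at its end, in the units of the state.
- robot.get_obs(): the state, without advancing time (a new reading comes with each control period).
- imaging.snapshot(name): name is "side" or "top" or "wrist"; returns the picture (480x640x3 uint8, red, green, blue); there is no depth.
- imaging.get_calibration(name): a dict with "intrinsics" (3x3 intrinsics, pixels), "k1" (the pictures are not rectified: a ray, as slopes to the right and down, at radius r is drawn at 1 + k1 r^2 times it, then the intrinsics apply), "position" and "rotation" of the camera in the world. Camera axes: x right, y up, looking along -z (the intrinsics and any distortion apply to the point x, -y, -z); pixel columns grow to the right and rows downward; lengths in m; the calibration is good to about 2 mm. A picture is of the moment at which its call begins: read the wrist's pose just before it. get_calibration takes no time and is no camera call; for the wrist camera it gives the pose at the moment of the call.
- robot.close_job(): hands the job in; it is judged then, once.
The state is a dict: "time": time; "joint_positions": joint angles; "qvel": joint speeds; "joint_torque": joint torques, N m; "tool_pos": TCP position; "ee_rot": TCP orientation; "wrist_force": force on the tool from outside, world axes, zero at the start; "wrist_torque": the same for the moment, N m; "width": finger opening in m; "finger_force": force on a finger pad.
Only numpy, scipy, OpenCV 4.12 (cv2) and the standard library are available. Lean on these libraries where they do the work, as an engineer would, in place of code of your own. Each camera call takes 0.05 s, during which the arm holds its last target. There are 200 camera calls.

## Task

Fold the mixer's orange cover up so that it stands upright as a splash screen; then, screen still upright, take the containers that are there in the order in which they will be used (white bottle with the blue tip, amber jar, white jar with the yellow lid, red jar; not all are present) and mix each by standing it on the middle of the mixer's round pad and pressing the pad fully down for a good second. Stand each container upright on the blue mat after its mixing, and at the end fold the cover flat shut over the pad; leave the mug and the tape roll alone.

Things in the scene. Friction and masses are not known exactly. Their poses are not given: they have to be found in the camera images.
- mat: flat blue storage mat, 240 (x) x 110 (y) x 3 mm, fixed on the surface; origin at the centre of its underside, x along its length; it may stand left or right of the work
- pad_top (a point): centre of the upper face of the touch mixer's sprung round black rubber pad, 66 mm in diameter, 62 mm above the surface when up and 54 mm when fully down (lies in the grey mixer housing's top, 170 (x) x 110 (y) mm, top at 50 mm, fixed, left or right of the work); moves down with the pad; x points from the mixer's front to its hinge, 110 mm from the pad centre to the hinge line
- mixer_pad (a joint): travel of the pad, m: 0 up, 0.008 fully down; the spring takes about 4 N to start and 10 N fully down, and it comes back up when let go
- mixer_cover (a joint): angle of the orange cover about its level hinge, rad: 0 lies flat over the pad, 1.571 upright as a splash screen, 1.9 at its stop; stiff friction hinge (0.3 N m), stays at any angle; starts at 0 to 0.3
- cover_hinge (a point): middle of the cover's hinge line at the mixer's rear, 78 mm above the surface, fixed; x points from the mixer's front to its rear, y along the hinge line, z up
- cover_bar (a point): middle of the black round grip bar of the cover, 12 mm in diameter, 100 mm long along the hinge direction (its own y), 195 mm from the hinge line in the plane of the cover, carried by two 8 mm steel arms 88 mm apart; a clear gap of 34 mm lies between bar and the panel's edge (panel 150 x 104 x 5 mm). The cover turns about the hinge so that at angle a the bar lies 195 mm x cos a in front of the hinge and 195 mm x sin a above it; the bar may turn in a light grip
- flux_bottle: white bottle with a blue pointed tip, 98 mm tall; round body 35 mm in diameter up to 70 mm, tip 17 mm in diameter; 0.09 kg; origin at the centre of its underside, z up along it; closed, rigid
- amber_jar: squat round amber jar with a paper label and black lid, 62 mm tall, 54 mm in diameter (lid the same, from 47 mm up), heavy bottom; 0.14 kg; origin at the centre of its underside, z up along it; closed, rigid
- yellow_jar: squat round white jar with a yellow lid, 62 mm tall, 54 mm in diameter (lid the same, from 47 mm up), heavy bottom; 0.14 kg; origin at the centre of its underside, z up along it; closed, rigid
- red_jar: squat round red jar with a red lid, 62 mm tall, 54 mm in diameter (lid the same, from 47 mm up), heavy bottom; 0.14 kg; origin at the centre of its underside, z up along it; closed, rigid
- mug: bystander: stoneware mug, 80 x 113 x 94 mm with its handle, origin inside its foot, at the far side; leave alone
- tape_roll: bystander: yellow tape roll, 65 mm across, 19 mm high, at the far side; leave alone
Mind the look-alikes: they are no part of the job. What is shaped like the flux_bottle but brown or turquoise is not meant.

How it is judged:
On the way, in this order (a step that is already met when the one before it is completed fails the run):
1. the mixer's cover stands upright as a splash screen (90 degrees, within 8) (value of joint mixer_cover between 1.43 and 1.71 rad), for 0.3 s.
2. the white bottle with the blue tip stands upright on the middle of the pad and presses it fully down (underside below 55.6 mm, the pad's lowest being 54 mm) for 0.6 s (height (world z) of flux_bottle between 0.048 and 0.0556 m and horizontal distance between flux_bottle and pad_top below 0.018 m and angle between flux_bottle's own z axis and vertical below 0.2 rad), for 0.6 s.
3. the amber jar stands upright on the middle of the pad and presses it fully down (underside below 55.6 mm, the pad's lowest being 54 mm) for 0.6 s (height (world z) of amber_jar between 0.048 and 0.0556 m and horizontal distance between amber_jar and pad_top below 0.018 m and angle between amber_jar's own z axis and vertical below 0.2 rad), for 0.6 s.
4. the white jar with the yellow lid stands upright on the middle of the pad and presses it fully down (underside below 55.6 mm, the pad's lowest being 54 mm) for 0.6 s (height (world z) of yellow_jar between 0.048 and 0.0556 m and horizontal distance between yellow_jar and pad_top below 0.018 m and angle between yellow_jar's own z axis and vertical below 0.2 rad), for 0.6 s.
5. the red jar stands upright on the middle of the pad and presses it fully down (underside below 55.6 mm, the pad's lowest being 54 mm) for 0.6 s (height (world z) of red_jar between 0.048 and 0.0556 m and horizontal distance between red_jar and pad_top below 0.018 m and angle between red_jar's own z axis and vertical below 0.2 rad), for 0.6 s.
At the end, for the whole second after the job is handed in: cover flat shut (within 5 degrees), every container present standing upright (within 7 degrees), released and at rest on the blue mat (the centre of its underside at least 5 mm inside the mat's edge) (value of joint mixer_cover below 0.09 rad and x of flux_bottle in the frame of mat between -0.115 and 0.115 m and y of flux_bottle in the frame of mat between -0.05 and 0.05 m and height (world z) of each of flux_bottle, amber_jar, yellow_jar, red_jar below 0.008 m and angle between each of flux_bottle, amber_jar, yellow_jar, red_jar's own z axis and vertical below 0.12 rad and linear speed of each of flux_bottle, amber_jar, yellow_jar, red_jar below 0.03 m/s and x of amber_jar in the frame of mat between -0.115 and 0.115 m and y of amber_jar in the frame of mat between -0.05 and 0.05 m and x of yellow_jar in the frame of mat between -0.115 and 0.115 m and y of yellow_jar in the frame of mat between -0.05 and 0.05 m and x of red_jar in the frame of mat between -0.115 and 0.115 m and y of red_jar in the frame of mat between -0.05 and 0.05 m); the robot touches nothing.
It fails at once if the mug is moved more than 4 cm (distance of mug from where it was at the start of the episode above 0.04 m).
It fails at once if the tape_roll is moved more than 4 cm (distance of tape_roll from where it was at the start of the episode above 0.04 m).
It fails at once if the pad is pressed down while the screen is more than 12 degrees off upright (value of joint mixer_pad above 0.004 m and (value of joint mixer_cover below 1.36 rad or value of joint mixer_cover above 1.78 rad)).
Of flux_bottle, amber_jar, yellow_jar, red_jar only 2 to 3 are there at a start; the rules pass over those that are not, and their reading is None.
At some moment in a run one of amber_jar, yellow_jar, red_jar may be knocked a few centimetres aside while the robot is not near it.
It also fails if it takes over 210 s, if anything falls off the work surface, if the arm or the gripper's body presses on something with over 40 N, if the wrist force passes 120 N, or if a joint passes its speed limit or range.

## Working session

There is one attempt and no reset: what is moved stays moved. The work goes in short steps, Python scripts to look and compute and a tool call to move; the robot and the scene stay as the last step left them, time stands still between calls to the robot, and variables do not carry over. Pictures are saved under pics/ and viewed, at most 17 in all, crops included, and the job is handed in when it is done.

Besides the shell and the picture viewer there is one more tool, called after "Emit:" by a JSON object that holds its "fn" and its "kwargs", one argument or row to a line. drive_tool: Moves the arm, as the interface text tells. Its arguments: {"type":"object","properties":{"series":{"type":"array"}},"required":["series"]}

```bash
mkdir -p pics; cat > h.py <<'E'
import numpy as np, cv2
from bench import robot, imaging
from scipy.spatial.transform import Rotation as R
def snap(n,f):
    im=imaging.snapshot(n); cv2.imwrite('pics/'+f,im[:,:,::-1]); return im
def ray(c,u,v):
    K=np.array(c['intrinsics'],float)
    p=np.array([(u-K[0,2])/K[0,0],(v-K[1,2])/K[1,1]]); q=p.copy()
    for _ in range(30): q=p/(1+c['k1']*(q@q))
    return np.array(c['rotation'])@np.array([q[0],-q[1],-1])
def at(c,u,v,z):
    d=ray(c,u,v); o=np.array(c['position']); return o+d*(z-o[2])/d[2]
def proj(c,P):
    K=np.array(c['intrinsics'],float)
    x=np.array(c['rotation']).T@(np.array(P)-c['position']); q=np.array([x[0],-x[1]])/-x[2]
    q=q*(1+c['k1']*(q@q)); return K[0,0]*q[0]+K[0,2],K[1,1]*q[1]+K[1,2]
def cal(n): return imaging.get_calibration(n)
def mv(target,rpy=None):
    "shift in tool axes and rotvec to reach target from present"
    o=robot.get_obs(); r=R.from_euler('xyz',o['ee_rot']) if len(o['ee_rot'])==3 else None
    s=r.inv().apply(np.array(target)-o['tool_pos'])
    t=(r.inv()*R.from_euler('xyz',rpy)).as_rotvec() if rpy is not None else np.zeros(3)
    return s.round(4),t.round(4)
E
python3 - <<'E'
from h import *
print(robot.get_obs())
for n in('top','side'):
    snap(n,n+'0.png'); c=cal(n); print(n,c)
E
```

```text
{'time': 0.0, 'joint_positions': array([ 1.08488258e+00,  8.79562934e-02,  1.37222878e+00, -9.57098376e-06,
        1.68356291e+00, -1.03105073e-01]), 'qvel': array([ 0.00014807, -0.00208554, -0.00078329, -0.00102135,  0.0016429 ,
        0.00053472]), 'joint_torque': array([ 4.25362077e-04, -3.40190434e+01, -3.02424395e+01,  7.17734196e-02,
        3.31148319e-02, -1.85051822e-04]), 'tool_pos': array([0.20522602, 0.50976294, 0.22931631]), 'ee_rot': array([-3.13944779e+00, -2.12369751e-04,  2.75878269e+00]), 'wrist_force': array([ 0.10790942, -0.32502746,  0.42654012]), 'wrist_torque': array([ 0.01533373, -0.02896424,  0.06191893]), 'finger_force': 0.0, 'width': 0.09351265164175972}
top {'intrinsics': array([[590.95254395,   0.        , 322.96003705],
       [  0.        , 590.95254395, 239.13646072],
       [  0.        ,   0.        ,   1.        ]]), 'k1': 0.006707189205793643, 'position': array([ 0.47354714, -0.06471008,  1.25515124]), 'rotation': array([ 0.09685713,  0.0108231 , -1.59874001])}
side {'intrinsics': array([[448.09479234,   0.        , 324.31304243],
       [  0.        , 448.09479234, 231.37765406],
       [  0.        ,   0.        ,   1.        ]]), 'k1': -0.07938454189436055, 'position': array([0.43884952, 0.71299707, 0.42224308]), 'rotation': array([ 1.14146453, -0.01016133, -2.95338825])}
```

```bash
sed -i "s/^def cal(n).*/def cal(n):\n    c=dict(imaging.get_calibration(n)); r=np.array(c['rotation']); c['rotation']=R.from_euler('xyz',r).as_matrix() if r.size==3 else r; return c/" h.py; cat h.py | tail -12|head -4
```

```text
def proj(c,P):
    K=np.array(c['intrinsics'],float)
    x=np.array(c['rotation']).T@(np.array(P)-c['position']); q=np.array([x[0],-x[1]])/-x[2]
    q=q*(1+c['k1']*(q@q)); return K[0,0]*q[0]+K[0,2],K[1,1]*q[1]+K[1,2]
```

View pics/top0.png

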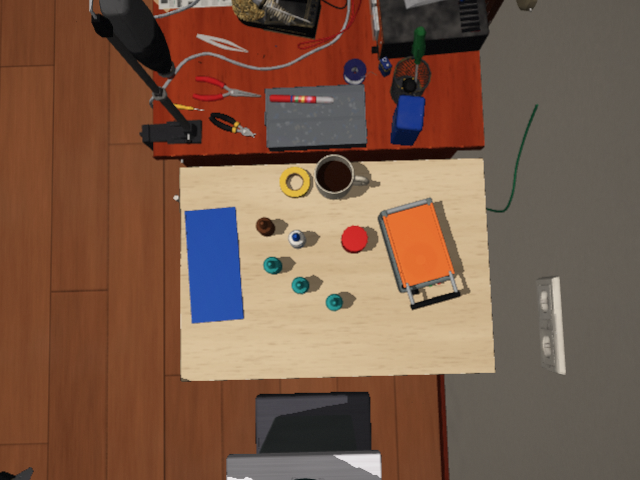

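View pics/side0.png

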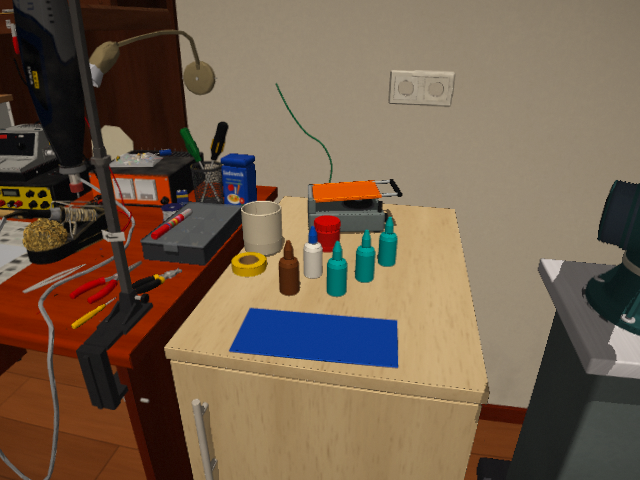

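```bash
python3 - <<'E'
from h import *
im=cv2.imread('pics/top0.png'); c=cal('top')
cv2.imwrite('pics/c1.png',cv2.resize(im[180:320,230:480],None,fx=3.2,fy=3.2,interpolation=cv2.INTER_CUBIC))
h=cv2.cvtColor(im,cv2.COLOR_BGR2HSV)
def blob(lo,hi,x0,y0,x1,y1):
    m=cv2.inRange(h,lo,hi); M=np.zeros_like(m); M[y0:y1,x0:x1]=m[y0:y1,x0:x1]
    k=cv2.findContours(M,0,2)[0]; k=max(k,key=cv2.contourArea); return cv2.minEnclosingCircle(k),cv2.minAreaRect(k)
b=blob((100,120,50),(130,255,255),170,190,260,340); print('mat',[at(c,*p,.003).round(4) for p in cv2.boxPoints(b[1])], at(c,*b[1][0],.003))
b=blob((0,150,100),(6,255,255),335,220,375,260); print('red',b[0],at(c,*b[0][0],.062))
b=blob((100,120,50),(130,255,255),280,225,315,255); print('tip',b[0],at(c,*b[0][0],.09))
b=blob((5,150,150),(18,255,255),370,190,470,310); print('panel',cv2.boxPoints(b[1]))
print(at(c,cv2.boxPoints(b[1])[0][0],cv2.boxPoints(b[1])[0][1],.08))
E
```

```text
mat [array([0.666 , 0.2417, 0.003 ]), array([0.6707, 0.1318, 0.003 ]), array([0.4323, 0.1182, 0.003 ]), array([0.4276, 0.2261, 0.003 ])] [0.54802996 0.17941225 0.003     ]
red ((354.1052551269531, 238.8947296142578), 13.74863052368164) [ 0.58845883 -0.1181793   0.062     ]
tip ((295.5, 237.0), 3.6401548385620117) [ 0.59290218 -0.00096019  0.09      ]
panel [[381.89798 216.37894]
 [432.5139  200.97409]
 [454.39798 272.87894]
 [403.78207 288.28378]]
[ 0.63040577 -0.17448898  0.08      ]
```

View pics/c1.png

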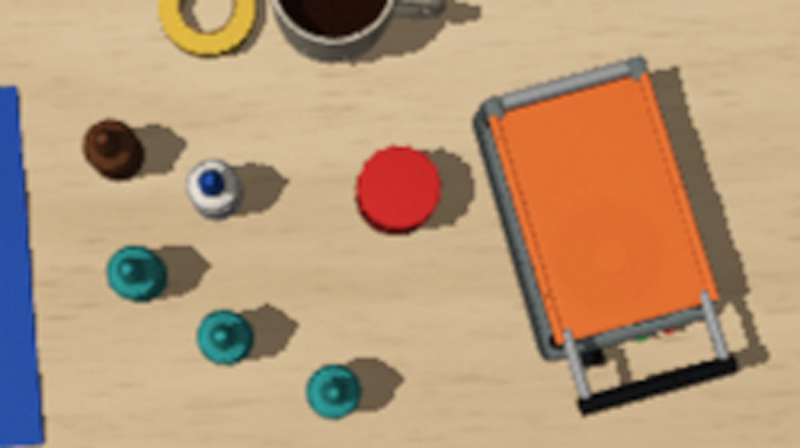

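```bash
python3 - <<'E'
from h import *
c=cal('top'); s=cal('side')
h=[at(c,384.7,212.8,.08),at(c,430,200.9,.08)]; H=(h[0]+h[1])/2; d=h[1]-h[0]; print('hinge',h,np.linalg.norm(d),H)
y=d/np.linalg.norm(d)  # from left to right
f=np.array([-abs(y[1]),0,0]); f=np.cross([0,0,1],y)  # candidate
print('toward?',f)
for z in(.08,.09,.1,.11,.12,.13):
    b=[at(c,412.2,306.6,z),at(c,459.7,293.8,z)]; B=(b[0]+b[1])/2; e=b[1]-b[0]
    print(z,B.round(4),'len',np.linalg.norm(e).round(4),'horiz',np.linalg.norm((B-H)[:2]).round(4),'want',np.sqrt(.195**2-(z-.078)**2).round(4),'dir',(e/np.linalg.norm(e)).round(3), 'side px',proj(s,b[0]),proj(s,b[1]))
print(at(c,421.2,258.1,.062))
# side-view: bottle/red check
print(proj(s,[.5885,-.118,.062]),proj(s,[.593,-.001,.098]))
E
```

```text
hinge [array([ 0.6374695 , -0.18036742,  0.08      ]), array([ 0.65885932, -0.27200719,  0.08      ])] 0.09410298376487394 [ 0.64816441 -0.22618731  0.08      ]
toward? [ 0.97382426  0.22730225 -0.        ]
0.08 [ 0.4606 -0.2747  0.08  ] len 0.0973 horiz 0.1938 want 0.195 dir [ 0.231 -0.973  0.   ] side px (np.float64(397.91657877823565), np.float64(198.4048294591178)) (np.float64(390.0187715654272), np.float64(184.25574253879728))
0.09 [ 0.4607 -0.2729  0.09  ] len 0.0965 horiz 0.1932 want 0.1946 dir [ 0.231 -0.973  0.   ] side px (np.float64(398.14602654949783), np.float64(194.32951836235873)) (np.float64(390.2499894397034), np.float64(180.5586303823251))
0.1 [ 0.4608 -0.2712  0.1   ] len 0.0956 horiz 0.1927 want 0.1938 dir [ 0.231 -0.973  0.   ] side px (np.float64(398.3769374031792), np.float64(190.2109299745129)) (np.float64(390.48305652595116), np.float64(176.82067940739634))
0.11 [ 0.4609 -0.2694  0.11  ] len 0.0948 horiz 0.1922 want 0.1924 dir [ 0.231 -0.973  0.   ] side px (np.float64(398.6093078389222), np.float64(186.04854342107987)) (np.float64(390.7179823116551), np.float64(173.04133912804465))
0.12 [ 0.461  -0.2676  0.12  ] len 0.094 horiz 0.1917 want 0.1904 dir [ 0.231 -0.973  0.   ] side px (np.float64(398.8431334295534), np.float64(181.84183452061302)) (np.float64(390.9547757753172), np.float64(169.2200530055928))
0.13 [ 0.4611 -0.2658  0.13  ] len 0.0931 horiz 0.1912 want 0.1879 dir [ 0.231 -0.973  0.   ] side px (np.float64(399.0784087648318), np.float64(177.59027603497597)) (np.float64(391.1934453440973), np.float64(165.35625856161192))
[ 0.54560885 -0.25217461  0.062     ]
(np.float64(326.660037120426), np.float64(219.73251116855081)) (np.float64(312.4576521496819), np.float64(226.1434633230888))
```

```bash
python3 - <<'E'
import cv2
im=cv2.imread('pics/side0.png'); cv2.imwrite('pics/c2.png',cv2.resize(im[165:305,230:430],None,fx=4,fy=4,interpolation=cv2.INTER_CUBIC))
E
```

```text
(no output)
```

View pics/c2.png

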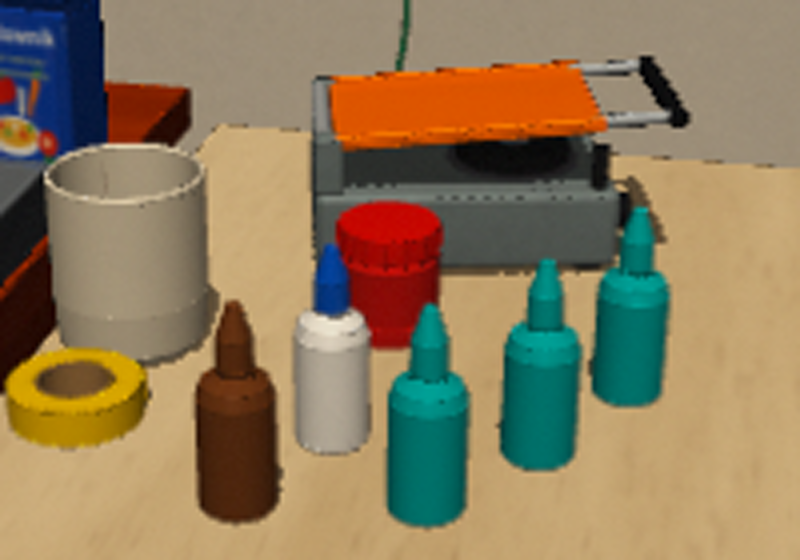

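```bash
python3 - <<'E'
from h import *
print(mv([.4607,-.2729,.2],[np.pi,0,1.80]))
print(mv([.4607,-.2729,.2]))
E
```

```text
(array([-0.5293, -0.6306,  0.0305]), array([-1.800e-03,  7.000e-04,  9.588e-01]))
(array([-0.5293, -0.6306,  0.0305]), array([0., 0., 0.]))
```

Emit:
{"fn": "drive_tool", "kwargs": {
  "series": [
    [0.036,[-0.529,-0.631,0.03],[0,0,0.959]],
    [0.036,[-0.529,-0.631,0.03],[0,0,0.959]],
    [0.036,[-0.529,-0.631,0.03],[0,0,0.959]],
    [0.036,[-0.529,-0.631,0.03],[0,0,0.959]],
    [0.036,[-0.529,-0.631,0.03],[0,0,0.959]]
  ]
}}

```text
time: 0.72
tool_pos: [0.3021, 0.2114, 0.2186]
ee_rot: [3.141, 0.0, 1.816]
wrist_force: [0.8, -0.8, -0.1]
width: 0.0477
finger_force: 0.0
```

```bash
python3 - <<'E'
from h import *
o=robot.get_obs();print(o['tool_pos'],o['ee_rot'],o['time'],o['width'])
print(mv([.4607,-.2729,.2],[np.pi,0,1.80]))
E
```

```text
[0.30210606 0.21136876 0.21863835] [3.14142726e+00 2.42590436e-04 1.81597709e+00] 0.725 0.04765991593730832
(array([-0.5083,  0.0363,  0.0188]), array([0.0002, 0.0002, 0.016 ]))
```

Emit:
{"fn": "drive_tool", "kwargs": {
  "series": [
    [0.036,[-0.062,0.004,0.0],[0,0,0.0]],
    [0.036,[-0.124,0.009,0.005],[0,0,0.0]],
    [0.036,[-0.186,0.013,0.01],[0,0,0.0]],
    [0.036,[-0.248,0.018,0.015],[0,0,0.0]],
    [0.036,[-0.31,0.022,0.019],[0,0,0.0]]
  ]
}}

```text
time: 1.35
tool_pos: [0.4003, -0.0836, 0.1997]
ee_rot: [3.141, -0.0, 1.821]
wrist_force: [0.5, 0.9, 0.5]
width: 0.036
finger_force: 0.0
```

Emit:
{"fn": "drive_tool", "kwargs": {
  "series": [
    [0.036,[-0.062,0.004,0.0],[0,0,0.0]],
    [0.036,[-0.124,0.008,0.0],[0,0,0.0]],
    [0.036,[-0.17,0.012,0.0],[0,0,0.0]],
    [0.036,[-0.19,0.014,0.0],[0,0,0.0]],
    [0.036,[-0.19,0.014,0.0],[0,0,0.0]]
  ]
}}

```text
time: 1.98
tool_pos: [0.4608, -0.2623, 0.1993]
ee_rot: [-3.141, -0.002, 1.82]
wrist_force: [0.2, -0.3, -0.6]
width: 0.0358
finger_force: 0.0
```

```bash
python3 - <<'E'
from h import *
o=robot.get_obs();print(o['tool_pos'],o['ee_rot'],o['time'],o['width'])
print(mv([.4607,-.2729,.2],[np.pi,0,1.80]))
snap('wrist','w1.png'); c=cal('wrist'); print(c['position'],c['rotation'])
for z in(.085,.09,.095): print([np.round(proj(c,p),1) for p in ([.4607,-.2729,z],[.4607-.0115,-.2729+.0487,z],[.4607+.0115,-.2729-.0487,z])])
E
```

```text
[ 0.46079833 -0.26234119  0.1992638 ] [-3.14059355e+00 -1.98136565e-03  1.82020328e+00] 1.975 0.0358360415974109
(array([-0.0102, -0.0027, -0.0008]), array([-0.001 , -0.002 ,  0.0202]))
[ 0.44126158 -0.18638089  0.3541049 ] [[ 9.69133103e-01 -2.37769719e-01 -6.51658562e-02]
 [ 2.46537907e-01  9.34344841e-01  2.57330097e-01]
 [-2.97923362e-04 -2.65452969e-01  9.64123764e-01]]
[array([315.8, 250.1]), array([317. , 174.8]), array([314.7, 318.6])]
[array([315.7, 252.5]), array([316.9, 176. ]), array([314.6, 322.1])]
[array([315.6, 255. ]), array([316.9, 177.2]), array([314.5, 325.6])]
```

View pics/w1.png

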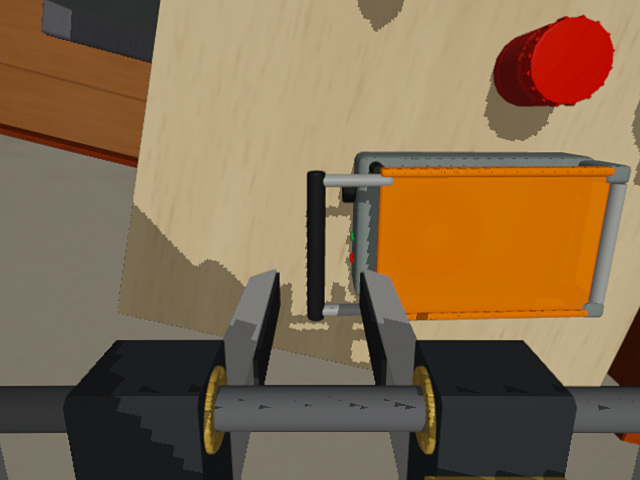

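Emit:
{"fn": "drive_tool", "kwargs": {
  "series": [
    [0.036,[-0.009,-0.002,0.04],[0,0,0.0]],
    [0.036,[-0.009,-0.002,0.08],[0,0,0.0]],
    [0.036,[-0.009,-0.002,0.104],[0,0,0.0]],
    [0.036,[-0.009,-0.002,0.104],[0,0,0]],
    [0.036,[-0.009,-0.002,0.104],[0,0,0]]
  ]
}}

```text
time: 2.65
tool_pos: [0.462, -0.2708, 0.0978]
ee_rot: [3.14, 0.002, 1.823]
wrist_force: [0.1, -0.4, 0.3]
width: 0.0358
finger_force: 0.0
```

Emit:
{"fn": "drive_tool", "kwargs": {
  "series": [
    [0.0,[0,0,0],[0,0,0]],
    [0.0,[0,0,0],[0,0,0]],
    [0.0,[0,0,0],[0,0,0]],
    [0.0,[0,0,0],[0,0,0]]
  ]
}}

```text
time: 3.15
tool_pos: [0.4606, -0.2719, 0.0962]
ee_rot: [-3.14, 0.0, 1.821]
wrist_force: [-2.6, -1.9, 0.2]
width: 0.011
finger_force: 30.0
```

Emit:
{"fn": "drive_tool", "kwargs": {
  "series": [
    [0.0,[0,0.003,-0.023],[0,0,0]],
    [0.0,[0,0.008,-0.046],[0,0,0]],
    [0.0,[0,0.017,-0.068],[0,0,0]],
    [0.0,[0,0.027,-0.089],[0,0,0]],
    [0.0,[0,0.041,-0.108],[0,0,0]]
  ]
}}

```text
time: 3.78
tool_pos: [0.4978, -0.2626, 0.2043]
ee_rot: [-3.133, -0.0, 1.819]
wrist_force: [-9.4, -3.1, 2.4]
width: 0.0114
finger_force: 30.0
```

Emit:
{"fn": "drive_tool", "kwargs": {
  "series": [
    [0.0,[0,0.015,-0.018],[0,0,0]],
    [0.0,[0,0.033,-0.033],[0,0,0]],
    [0.0,[0,0.052,-0.047],[0,0,0]],
    [0.0,[0,0.073,-0.058],[0,0,0]],
    [0.0,[0,0.094,-0.066],[0,0,0]]
  ]
}}

```text
time: 4.4
tool_pos: [0.5914, -0.2395, 0.2738]
ee_rot: [-3.141, 0.004, 1.819]
wrist_force: [-4.2, -2.1, 5.2]
width: 0.0112
finger_force: 30.0
```

Emit:
{"fn": "drive_tool", "kwargs": {
  "series": [
    [0.0,[0,0.015,-0.004],[0,0,0]],
    [0.0,[0,0.03,-0.007],[0,0,0]],
    [0.0,[0,0.046,-0.009],[0,0,0]],
    [0.0,[0,0.06,-0.009],[0,0,0]],
    [0.0,[0,0.06,-0.009],[0,0,0]]
  ]
}}

```text
time: 5.03
tool_pos: [0.6522, -0.2242, 0.2811]
ee_rot: [3.137, 0.005, 1.821]
wrist_force: [1.8, -2.9, 4.2]
width: 0.0108
finger_force: 30.0
```

```bash
python3 - <<'E'
from h import *
o=robot.get_obs();print(o['tool_pos'],o['ee_rot'],o['time'],o['width'],o['wrist_force'])
snap('side','s1.png')
im=cv2.imread('pics/s1.png'); cv2.imwrite('pics/c3.png',cv2.resize(im[60:300,230:470],None,fx=2.5,fy=2.5))
E
```

```text
[ 0.65216256 -0.22421203  0.28113173] [3.13650547 0.00470193 1.8208901 ] 5.025 0.010820638275908616 [ 1.82013568 -2.9355847   4.16739281]
```

View pics/c3.png

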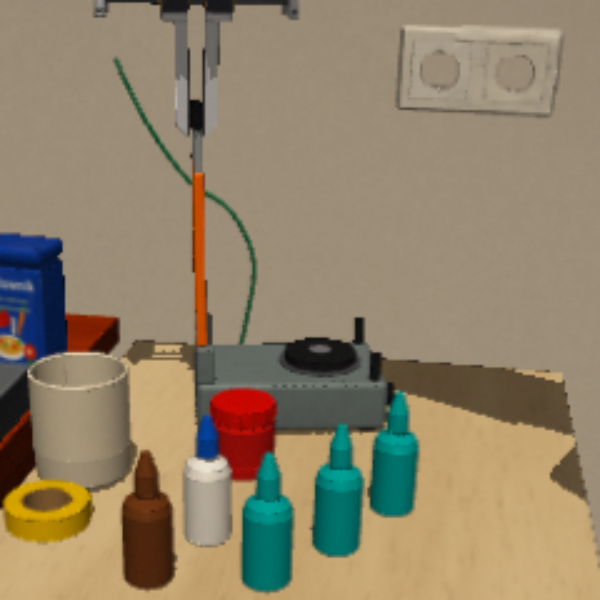

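Emit:
{"fn": "drive_tool", "kwargs": {
  "series": [
    [0.04,[0,0,0],[0,0,0]],
    [0.04,[0,0,0],[0,0,0]],
    [0.04,[0,0,0],[0,0,0]],
    [0.04,[0,0,-0.03],[0,0,0]],
    [0.04,[0,0,-0.06],[0,0,0]]
  ]
}}

```text
time: 5.7
tool_pos: [0.6498, -0.2227, 0.3386]
ee_rot: [-3.14, -0.002, 1.822]
wrist_force: [-0.3, 0.1, -0.0]
width: 0.04
finger_force: 0.0
```

```bash
python3 - <<'E'
from h import *
o=robot.get_obs();print(o['tool_pos'],o['ee_rot'],o['time'],o['width'],o['wrist_force'])
print(mv([.593,-.001,.18],[np.pi,0,.232]))
E
```

```text
[ 0.64980457 -0.2227241   0.33861035] [-3.13957978e+00 -2.03108983e-03  1.82157041e+00] 5.7 0.039998552078613005 [-0.25079538  0.06322496 -0.03572594]
(array([0.2286, 0.0003, 0.1591]), array([-0.0032,  0.    ,  1.5896]))
```

Emit:
{"fn": "drive_tool", "kwargs": {
  "series": [
    [0.05,[0.06,0,0],[0,0,0.18]],
    [0.05,[0.12,0,0],[0,0,0.36]],
    [0.05,[0.18,0,0.03],[0,0,0.54]],
    [0.05,[0.229,0,0.07],[0,0,0.72]],
    [0.05,[0.229,0,0.11],[0,0,0.9]]
  ]
}}

```text
time: 6.32
tool_pos: [0.5925, 0.0024, 0.229]
ee_rot: [3.141, -0.002, 0.92]
wrist_force: [-0.3, -0.7, -0.3]
width: 0.0499
finger_force: 0.0
```

Emit:
{"fn": "drive_tool", "kwargs": {
  "series": [
    [0.05,[0,0,0.03],[0,0,0.18]],
    [0.05,[0,0,0.04],[0,0,0.36]],
    [0.05,[0,0,0.05],[0,0,0.54]],
    [0.05,[0,0,0.05],[0,0,0.69]],
    [0.05,[0,0,0.05],[0,0,0.69]]
  ]
}}

```text
time: 6.95
tool_pos: [0.593, -0.001, 0.1785]
ee_rot: [-3.141, 0.001, 0.233]
wrist_force: [0.3, -0.8, 0.8]
width: 0.0502
finger_force: 0.0
```

```bash
python3 - <<'E'
from h import *
o=robot.get_obs();print(o['tool_pos'],o['ee_rot'],o['time'],o['width'],o['wrist_force'])
c=cal('wrist'); im=snap('wrist','w2.png'); t=cal('top'); ti=snap('top','t2.png')
print(c['position'])
cv2.imwrite('pics/c4.png',np.hstack([cv2.resize(im[:,:,::-1],(480,360)),cv2.resize(ti[180:320,360:485,::-1],(320,360),interpolation=cv2.INTER_CUBIC)]))
print(proj(c,[.593,-.001,.098]),proj(c,[.593,-.001,.07]),proj(c,[.5885,-.118,.062]))
print(proj(t,[.541,-.251,.062]))
E
```

```text
[ 0.59299867 -0.00102505  0.17854995] [-3.14087752e+00  1.07910656e-03  2.33239228e-01] 6.95 0.05015705516838805 [ 0.29633602 -0.83916107  0.80356515]
[0.66840294 0.01681817 0.33279822]
(np.float64(319.62831646911206), np.float64(249.2980106038373)) (np.float64(319.62496451658313), np.float64(235.62082633884805)) (np.float64(485.968182697114), np.float64(276.5057155243845))
(np.float64(420.71792676083504), np.float64(260.3964323015125))
```

View pics/c4.png

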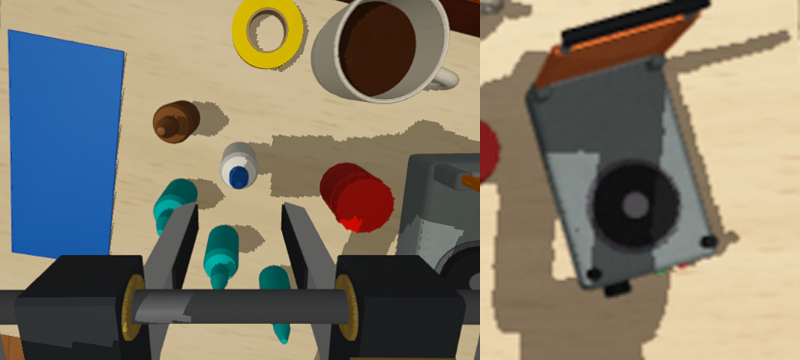

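Emit:
{"fn": "drive_tool", "kwargs": {
  "series": [
    [0.05,[0.003,0,0.04],[0,0,0]],
    [0.05,[0.003,0,0.08],[0,0,0]],
    [0.05,[0.003,0,0.11],[0,0,0]],
    [0.05,[0.003,0,0.1275],[0,0,0]],
    [0.05,[0.003,0,0.1275],[0,0,0]]
  ]
}}

```text
time: 7.68
tool_pos: [0.5955, -0.0004, 0.0504]
ee_rot: [-3.141, 0.002, 0.232]
wrist_force: [-0.3, 0.8, -0.8]
width: 0.05
finger_force: 0.0
```

Emit:
{"fn": "drive_tool", "kwargs": {
  "series": [
    [0.025,[0,0,0],[0,0,0]],
    [0.025,[0,0,0],[0,0,0]],
    [0.025,[0,0,0],[0,0,0]],
    [0.025,[0,0,0],[0,0,0]]
  ]
}}

```text
time: 8.18
tool_pos: [0.5976, -0.0005, 0.0536]
ee_rot: [3.141, -0.004, 0.231]
wrist_force: [0.7, 1.0, 6.0]
width: 0.0345
finger_force: 30.0
```

Emit:
{"fn": "drive_tool", "kwargs": {
  "series": [
    [0.025,[0,0,-0.03],[0,0,0]],
    [0.025,[0,0,-0.06],[0,0,0]],
    [0.025,[0,0,-0.1],[0,0,0]],
    [0.025,[0,0,-0.14],[0,0,0]],
    [0.025,[0,0,-0.14],[0,0,0]]
  ]
}}

```text
time: 8.8
tool_pos: [0.5982, -0.0008, 0.1956]
ee_rot: [3.139, -0.007, 0.231]
wrist_force: [0.1, -0.3, -0.7]
width: 0.0343
finger_force: 30.0
```

```bash
python3 - <<'E'
from h import *
o=robot.get_obs();print(o['tool_pos'],o['ee_rot'],o['time'],o['width'],o['wrist_force'])
print(mv([.543,-.2507,.19],[np.pi,0,.232]))
E
```

```text
[ 0.59819604 -0.00083863  0.1956312 ] [ 3.1388441  -0.00740167  0.23130009] 8.8 0.034306034796730535 [ 0.07317509 -0.27598963 -0.66663075]
(array([-0.111 ,  0.2305,  0.0054]), array([ 0.0028, -0.0074, -0.0007]))
```

Emit:
{"fn": "drive_tool", "kwargs": {
  "series": [
    [0.025,[-0.022,0.046,0],[0,0,0]],
    [0.025,[-0.044,0.092,0],[0,0,0]],
    [0.025,[-0.067,0.138,0],[0,0,0]],
    [0.025,[-0.089,0.184,0],[0,0,0]],
    [0.025,[-0.111,0.231,0],[0,0,0]]
  ]
}}

```text
time: 9.43
tool_pos: [0.5397, -0.2518, 0.1887]
ee_rot: [-3.139, 0.003, 0.231]
wrist_force: [0.4, -0.3, -0.5]
width: 0.0351
finger_force: 30.0
```

Emit:
{"fn": "drive_tool", "kwargs": {
  "series": [
    [0.025,[0,0,0],[0,0,0]],
    [0.025,[0,0,0.03],[0,0,0]],
    [0.025,[0,0,0.05],[0,0,0]],
    [0.025,[0,0,0.05],[0,0,0]]
  ]
}}

```text
time: 9.93
tool_pos: [0.5395, -0.2488, 0.1374]
ee_rot: [-3.136, 0.006, 0.232]
wrist_force: [-0.5, -0.5, -1.3]
width: 0.0347
finger_force: 30.0
```

```bash
python3 - <<'E'
from h import *
o=robot.get_obs();print(o['tool_pos'],o['ee_rot'],o['time'],o['width'],o['wrist_force'])
im=snap('side','s3.png'); c=cal('side')
cv2.imwrite('pics/c5.png',cv2.resize(im[120:270,280:440,::-1],None,fx=4,fy=4,interpolation=cv2.INTER_CUBIC))
p=o['tool_pos']
f=lambda P:[round(float(v),1) for v in np.array(proj(c,P)-np.array([280,120]))*4]
for h in(.05,.053): print(h,f([p[0],p[1],p[2]-h]),f([p[0],p[1],p[2]-h+.098]))
print('pad',f([.543,-.2507,.062]), mv([.543,-.2507,.116],[np.pi,0,.232]))
E
```

```text
[ 0.53946582 -0.24876954  0.13743483] [-3.13574986  0.00556035  0.23225711] 9.925 0.034715309826878975 [-0.49972959 -0.48979622 -1.2894658 ]
0.05 [314.2, 276.4] [321.4, 106.5]
0.053 [314.0, 281.4] [321.2, 111.9]
pad [306.6, 316.8] (array([0.0022, 0.0019, 0.0234]), array([-0.0032,  0.0029,  0.0002]))
```

View pics/c5.png

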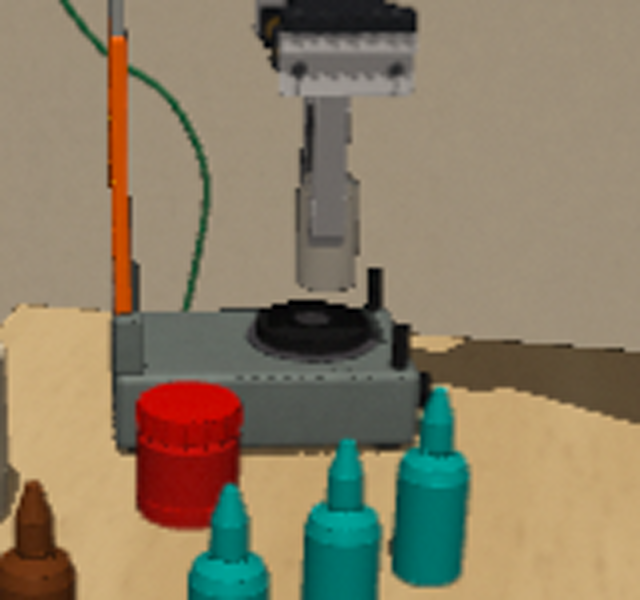

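Emit:
{"fn": "drive_tool", "kwargs": {
  "series": [
    [0.025,[0.005,0.002,0.01],[0,0,0]],
    [0.025,[0.005,0.002,0.02],[0,0,0]],
    [0.025,[0.005,0.002,0.027],[0,0,0]],
    [0.025,[0.005,0.002,0.032],[0,0,0]],
    [0.025,[0.005,0.002,0.035],[0,0,0]]
  ]
}}

```text
time: 10.6
tool_pos: [0.5466, -0.2515, 0.1082]
ee_rot: [3.142, -0.001, 0.231]
wrist_force: [-4.1, 2.6, 8.2]
width: 0.0348
finger_force: 30.0
```

Emit:
{"fn": "drive_tool", "kwargs": {
  "series": [
    [0.025,[0,0,0.001],[0,0,0]],
    [0.025,[0,0,0.001],[0,0,0]]
  ]
}}

```text
time: 10.85
tool_pos: [0.5466, -0.2514, 0.1079]
ee_rot: [3.141, -0.001, 0.231]
wrist_force: [-3.2, 1.7, 7.8]
width: 0.0346
finger_force: 30.0
```

Emit:
{"fn": "drive_tool", "kwargs": {
  "series": [
    [0.025,[0,0,0.003],[0,0,0]],
    [0.025,[0,0,0.006],[0,0,0]],
    [0.025,[0,0,0.006],[0,0,0]]
  ]
}}

```text
time: 11.22
tool_pos: [0.5468, -0.2514, 0.1074]
ee_rot: [3.14, -0.003, 0.231]
wrist_force: [-10.3, 6.2, 25.5]
width: 0.0343
finger_force: 30.0
```

Emit:
{"fn": "drive_tool", "kwargs": {
  "series": [
    [0.025,[0,0,0],[0,0,0]],
    [0.025,[0,0,0],[0,0,0]],
    [0.025,[0,0,0],[0,0,0]],
    [0.025,[0,0,0],[0,0,0]],
    [0.025,[0,0,0],[0,0,0]]
  ]
}}

```text
time: 11.85
tool_pos: [0.5468, -0.2514, 0.1074]
ee_rot: [3.139, -0.003, 0.232]
wrist_force: [-10.3, 5.8, 26.0]
width: 0.0348
finger_force: 30.0
```

Emit:
{"fn": "drive_tool", "kwargs": {
  "series": [
    [0.025,[0,0,0],[0,0,0]],
    [0.025,[0,0,0],[0,0,0]],
    [0.025,[0,0,0],[0,0,0]],
    [0.025,[0,0,0],[0,0,0]]
  ]
}}

```text
time: 12.35
tool_pos: [0.5468, -0.2515, 0.1074]
ee_rot: [3.139, -0.003, 0.231]
wrist_force: [-10.2, 5.5, 24.7]
width: 0.0349
finger_force: 30.0
```

```bash
python3 - <<'E'
from h import *
o=robot.get_obs();print(o['tool_pos'],o['wrist_force'])
im=snap('side','s4.png'); ti=snap('top','t4.png'); c=cal('side')
cv2.imwrite('pics/c6.png',np.hstack([cv2.resize(im[120:270,280:440,::-1],None,fx=2.5,fy=2.5,interpolation=cv2.INTER_CUBIC),cv2.resize(ti[160:340,170:480,::-1],(400,375))]))
print(mv([.5,.175,.18]))
E
```

```text
[ 0.5468046  -0.25145697  0.10741316] [-10.17146727   5.52030051  24.66753564]
(array([ 0.0525, -0.4257, -0.0734]), array([0., 0., 0.]))
```

View pics/c6.png

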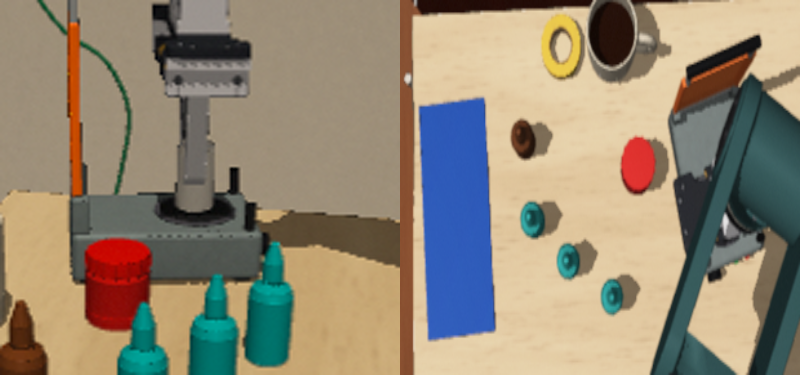

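Emit:
{"fn": "drive_tool", "kwargs": {
  "series": [
    [0.025,[0,0,-0.02],[0,0,0]],
    [0.025,[0,0,-0.06],[0,0,0]],
    [0.025,[0,0,-0.11],[0,0,0]],
    [0.025,[0.006,-0.045,-0.11],[0,0,0]],
    [0.025,[0.012,-0.095,-0.11],[0,0,0]]
  ]
}}

```text
time: 13.08
tool_pos: [0.5367, -0.1563, 0.2103]
ee_rot: [3.14, -0.002, 0.229]
wrist_force: [0.9, -0.2, -1.0]
width: 0.0349
finger_force: 30.0
```

Emit:
{"fn": "drive_tool", "kwargs": {
  "series": [
    [0.025,[0.007,-0.06,0],[0,0,0]],
    [0.025,[0.014,-0.12,0],[0,0,0]],
    [0.025,[0.022,-0.18,0],[0,0,0]],
    [0.025,[0.03,-0.24,0],[0,0,0]],
    [0.025,[0.038,-0.3,0],[0,0,0]]
  ]
}}

```text
time: 13.7
tool_pos: [0.5043, 0.1461, 0.2096]
ee_rot: [3.141, -0.001, 0.231]
wrist_force: [1.1, -0.7, -0.6]
width: 0.0351
finger_force: 30.0
```

Emit:
{"fn": "drive_tool", "kwargs": {
  "series": [
    [0.025,[0.004,-0.03,0],[0,0,0]],
    [0.025,[0.004,-0.03,0],[0,0,0]],
    [0.025,[0.004,-0.03,0.04],[0,0,0]],
    [0.025,[0.004,-0.03,0.08],[0,0,0]],
    [0.025,[0.004,-0.03,0.08],[0,0,0]]
  ]
}}

```text
time: 14.32
tool_pos: [0.4993, 0.1725, 0.1257]
ee_rot: [3.141, 0.009, 0.23]
wrist_force: [-0.1, -0.6, -1.4]
width: 0.0345
finger_force: 30.0
```

```bash
python3 - <<'E'
from h import *
o=robot.get_obs();print(o['tool_pos'],o['wrist_force'],o['ee_rot'])
print(mv([.505,.178,.057],[np.pi,0,.232]))
E
```

```text
[0.49927765 0.17250706 0.12572648] [-0.05338077 -0.63269262 -1.37290593] [3.14104789 0.00865048 0.22972953]
(array([ 0.0074, -0.0041,  0.0687]), array([ 0.0005,  0.0087, -0.0023]))
```

Emit:
{"fn": "drive_tool", "kwargs": {
  "series": [
    [0.025,[0.006,-0.004,0.03],[0,0,0]],
    [0.025,[0.006,-0.004,0.05],[0,0,0]],
    [0.025,[0.006,-0.004,0.06],[0,0,0]],
    [0.025,[0.006,-0.004,0.067],[0,0,0]],
    [0.025,[0.006,-0.004,0.067],[0,0,0]]
  ]
}}

```text
time: 14.95
tool_pos: [0.507, 0.1795, 0.0632]
ee_rot: [3.142, -0.001, 0.231]
wrist_force: [-0.5, -0.4, -1.2]
width: 0.035
finger_force: 30.0
```

Emit:
{"fn": "drive_tool", "kwargs": {
  "series": [
    [0.025,[0,0,0.001],[0,0,0]],
    [0.025,[0,0,0.002],[0,0,0]],
    [0.025,[0,0,0.002],[0,0,0]]
  ]
}}

```text
time: 15.32
tool_pos: [0.5067, 0.1798, 0.0608]
ee_rot: [-3.142, -0.0, 0.231]
wrist_force: [-0.9, 0.5, -0.3]
width: 0.0345
finger_force: 30.0
```

Emit:
{"fn": "drive_tool", "kwargs": {
  "series": [
    [0.025,[0,0,0.002],[0,0,0]],
    [0.025,[0,0,0.004],[0,0,0]],
    [0.025,[0,0,0.004],[0,0,0]]
  ]
}}

```text
time: 15.7
tool_pos: [0.5066, 0.1798, 0.0566]
ee_rot: [-3.141, -0.0, 0.231]
wrist_force: [-0.3, -0.1, -0.6]
width: 0.0347
finger_force: 30.0
```

Emit:
{"fn": "drive_tool", "kwargs": {
  "series": [
    [0.025,[0,0,0.001],[0,0,0]],
    [0.025,[0,0,0.0015],[0,0,0]],
    [0.025,[0,0,0.0015],[0,0,0]]
  ]
}}

```text
time: 16.08
tool_pos: [0.5067, 0.1797, 0.0566]
ee_rot: [-3.142, -0.0, 0.231]
wrist_force: [-2.7, -0.1, 6.4]
width: 0.0347
finger_force: 30.0
```

Contact. Release, rise straight up.

Emit:
{"fn": "drive_tool", "kwargs": {
  "series": [
    [0.05,[0,0,-0.001],[0,0,0]],
    [0.05,[0,0,-0.001],[0,0,0]],
    [0.05,[0,0,-0.001],[0,0,0]],
    [0.05,[0,0,-0.03],[0,0,0]],
    [0.05,[0,0,-0.07],[0,0,0]]
  ]
}}

```text
time: 16.7
tool_pos: [0.5055, 0.1794, 0.124]
ee_rot: [-3.142, 0.004, 0.231]
wrist_force: [0.0, 0.1, -0.5]
width: 0.0497
finger_force: 0.0
```

Emit:
{"fn": "drive_tool", "kwargs": {
  "series": [
    [0.08,[0,0,-0.05],[0,0,0]],
    [0.08,[0,0.05,-0.05],[0,0,0]],
    [0.08,[0.02,0.11,-0.05],[0,0,0]],
    [0.08,[0.04,0.16,-0.05],[0,0,0]],
    [0.08,[0.05,0.2,-0.05],[0,0,0]]
  ]
}}

```text
time: 17.32
tool_pos: [0.6021, -0.0055, 0.1746]
ee_rot: [-3.142, 0.0, 0.23]
wrist_force: [0.5, -0.4, -0.2]
width: 0.08
finger_force: 0.0
```

```bash
python3 - <<'E'
from h import *
o=robot.get_obs();print(o['tool_pos'],o['wrist_force'],o['ee_rot'])
c=cal('top');im=snap('top','t5.png')[:,:,::-1].copy(); sd=snap('side','s5.png')
cv2.imwrite('pics/c7.png',np.hstack([cv2.resize(im[160:340,170:480],(400,375)),cv2.resize(sd[150:380,200:440,::-1],(400,375))]))
h=cv2.cvtColor(im,cv2.COLOR_BGR2HSV); m=cv2.inRange(h,(0,150,100),(6,255,255)); M=np.zeros_like(m); M[200:300,300:400]=m[200:300,300:400]
k=max(cv2.findContours(M,0,2)[0],key=cv2.contourArea); b=cv2.minEnclosingCircle(k); print(b,at(c,*b[0],.062))
P=at(c,*b[0],.062); print(mv([P[0],P[1],.17],[np.pi,0,.232]))
E
```

```text
[ 0.60211761 -0.00553047  0.17455909] [ 0.49123575 -0.41385508 -0.21101346] [-3.14150029e+00  1.94293971e-04  2.30238747e-01]
((348.6253356933594, 224.9673614501953), 12.74197769165039) [ 0.61720667 -0.1079919   0.062     ]
(array([-0.0081,  0.1013,  0.0041]), array([ 0.0012,  0.0009, -0.0058]))
```

View pics/c7.png

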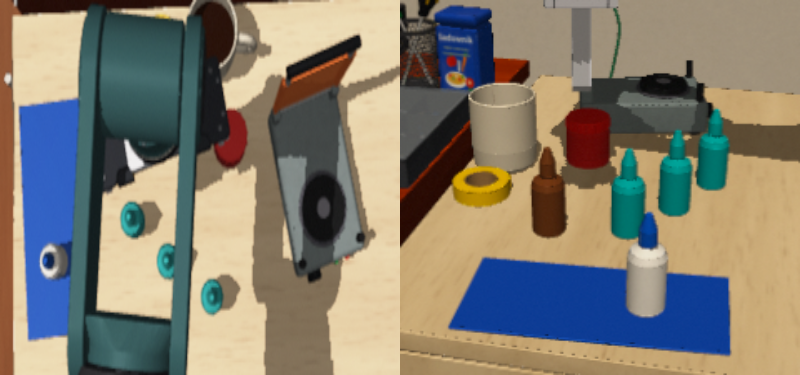

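Emit:
{"fn": "drive_tool", "kwargs": {
  "series": [
    [0.08,[0.0,0.04,-0.02],[0,0,0]],
    [0.08,[0.0,0.08,-0.02],[0,0,0]],
    [0.08,[0.0,0.1,-0.02],[0,0,0]],
    [0.08,[0.0,0.1,-0.02],[0,0,0]]
  ]
}}

```text
time: 17.92
tool_pos: [0.6233, -0.0948, 0.196]
ee_rot: [-3.131, -0.001, 0.235]
wrist_force: [-3.7, 12.8, 4.9]
width: 0.0801
finger_force: 0.0
```

```bash
python3 - <<'E'
from h import *
o=robot.get_obs();print(o['tool_pos'],o['wrist_force'],o['ee_rot'])
c=cal('wrist');im=snap('wrist','w6.png')[:,:,::-1].copy()
h=cv2.cvtColor(im,cv2.COLOR_BGR2HSV); m=cv2.inRange(h,(0,150,60),(6,255,255))|cv2.inRange(h,(174,150,60),(180,255,255))
k=max(cv2.findContours(m,0,2)[0],key=cv2.contourArea); print(cv2.boundingRect(k),cv2.minEnclosingCircle(k))
for P in([.617,-.108],[.612,-.110]):print([np.round(proj(c,P+[z]),1) for z in(0,.062)])
E
```

```text
[ 0.62333336 -0.09481826  0.19602952] [-3.73385104 12.80181673  4.92414192] [-3.13105413e+00 -6.61025494e-04  2.35391198e-01]
(298, 187, 77, 86) ((334.5, 229.5), 42.80780792236328)
[array([335.4, 217.3]), array([337.7, 238.4])]
[array([336.3, 223.4]), array([338.7, 245.6])]
```

View pics/w6.png

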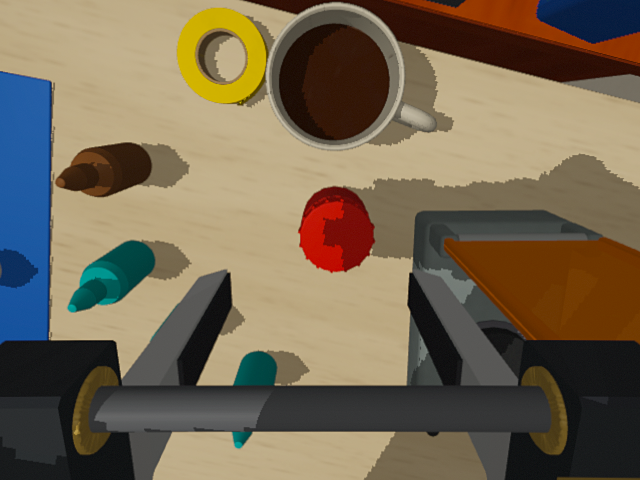

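Emit:
{"fn": "drive_tool", "kwargs": {
  "series": [
    [0.08,[0.0,-0.03,0],[0,0,0]],
    [0.08,[0.0,-0.04,0],[0,0,0.18]],
    [0.08,[0.0,-0.04,0],[0,0,0.36]],
    [0.08,[0,-0.04,0],[0,0,0.54]],
    [0.08,[0,-0.04,0],[0,0,0.72]]
  ]
}}

```text
time: 18.6
tool_pos: [0.6144, -0.0604, 0.1945]
ee_rot: [-3.141, 0.002, -0.493]
wrist_force: [-0.2, 0.2, 0.6]
width: 0.0798
finger_force: 0.0
```

Emit:
{"fn": "drive_tool", "kwargs": {
  "series": [
    [0.08,[0,0,0],[0,0,0.18]],
    [0.08,[0,0,0],[0,0,0.24]],
    [0.08,[0,0,0],[0,0,0.24]]
  ]
}}

```text
time: 18.98
tool_pos: [0.6145, -0.0608, 0.1946]
ee_rot: [3.142, 0.001, -0.727]
wrist_force: [-0.3, 0.7, -0.2]
width: 0.0798
finger_force: 0.0
```

```bash
python3 - <<'E'
from h import *
o=robot.get_obs();print(o['tool_pos'],o['wrist_force'],o['ee_rot'])
c=cal('wrist');im=snap('wrist','w7.png')[:,:,::-1].copy(); sd=snap('side','s7.png')
cv2.imwrite('pics/c8.png',np.hstack([cv2.resize(im,(480,360)),cv2.resize(sd[90:270,270:430,::-1],(320,360))]))
h=cv2.cvtColor(im,cv2.COLOR_BGR2HSV); m=cv2.inRange(h,(0,150,60),(6,255,255))|cv2.inRange(h,(174,150,60),(180,255,255))
k=max(cv2.findContours(m,0,2)[0],key=cv2.contourArea); print(cv2.boundingRect(k),cv2.minEnclosingCircle(k))
print([np.round(proj(c,[.619,-.108,z]),1) for z in(0,.062)])
print(mv([.619,-.108,.18],[np.pi,0,-.733]))
E
```

```text
[ 0.61446351 -0.06075041  0.19455823] [-0.25310067  0.66681749 -0.23061746] [ 3.14152255e+00  1.44472461e-03 -7.26868141e-01]
(327, 135, 81, 83) ((365.30059814453125, 174.74258422851562), 42.39780807495117)
[array([358.9, 164.8]), array([367.1, 176.2])]
(array([0.0344, 0.0321, 0.0147]), array([0.    , 0.0009, 0.0061]))
```

View pics/c8.png

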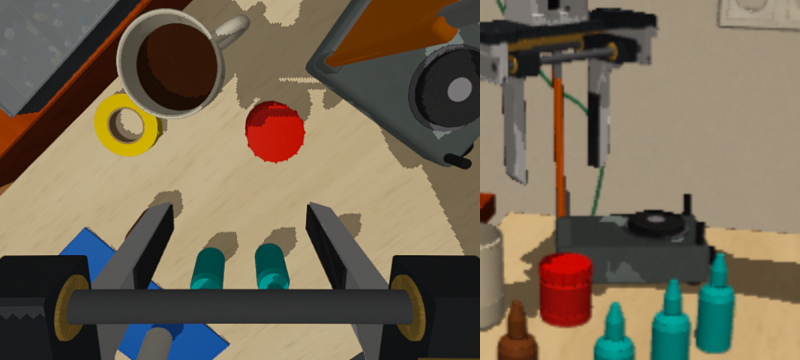

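Emit:
{"fn": "drive_tool", "kwargs": {
  "series": [
    [0.076,[0.034,0.032,0],[0,0,0]],
    [0.074,[0.034,0.032,0.01],[0,0,0]],
    [0.074,[0.034,0.032,0.05],[0,0,0]],
    [0.074,[0.034,0.032,0.08],[0,0,0]],
    [0.074,[0.034,0.032,0.08],[0,0,0]]
  ]
}}

```text
time: 19.7
tool_pos: [0.6166, -0.107, 0.1111]
ee_rot: [3.139, 0.008, -0.728]
wrist_force: [-1.4, -0.3, 0.1]
width: 0.0739
finger_force: 0.0
```

```bash
python3 - <<'E'
from h import *
o=robot.get_obs();print(o['tool_pos'],o['wrist_force'],o['ee_rot'],o['width'])
print(mv([.619,-.108,.048],[np.pi,0,-.733]))
E
```

```text
[ 0.61657754 -0.10695588  0.11114183] [-1.43608665 -0.25178273  0.1428974 ] [ 3.13854547  0.00750881 -0.72784283] 0.07386742301735025
(array([ 0.003 , -0.001 ,  0.0631]), array([0.0031, 0.0075, 0.0052]))
```

Emit:
{"fn": "drive_tool", "kwargs": {
  "series": [
    [0.074,[0.002,-0.001,0.03],[0,0,0]],
    [0.074,[0.002,-0.001,0.05],[0,0,0]],
    [0.074,[0.002,-0.001,0.063],[0,0,0]],
    [0.074,[0.002,-0.001,0.063],[0,0,0]],
    [0.074,[0.002,-0.001,0.063],[0,0,0]]
  ]
}}

```text
time: 20.32
tool_pos: [0.6218, -0.1092, 0.0532]
ee_rot: [-3.141, -0.001, -0.729]
wrist_force: [0.2, 0.0, 0.3]
width: 0.074
finger_force: 0.0
```

Emit:
{"fn": "drive_tool", "kwargs": {
  "series": [
    [0.04,[0,0,0],[0,0,0]],
    [0.04,[0,0,0],[0,0,0]],
    [0.04,[0,0,0],[0,0,0]],
    [0.04,[0,0,0],[0,0,0]]
  ]
}}

```text
time: 20.82
tool_pos: [0.6214, -0.1092, 0.0528]
ee_rot: [-3.141, -0.001, -0.729]
wrist_force: [-0.5, 0.0, 3.0]
width: 0.0531
finger_force: 30.0
```

Emit:
{"fn": "drive_tool", "kwargs": {
  "series": [
    [0.04,[0,0,-0.03],[0,0,0]],
    [0.04,[0,0,-0.07],[0,0,0]],
    [0.04,[0,0,-0.12],[0,0,0]],
    [0.04,[-0.03,0.02,-0.12],[0,0,0]],
    [0.04,[-0.066,0.046,-0.12],[0,0,-0.1]]
  ]
}}

```text
time: 21.45
tool_pos: [0.541, -0.0993, 0.1724]
ee_rot: [-3.141, -0.001, -0.626]
wrist_force: [-0.3, -0.1, -0.8]
width: 0.0531
finger_force: 30.0
```

Emit:
{"fn": "drive_tool", "kwargs": {
  "series": [
    [0.04,[0,0,0],[0,0,-0.17]],
    [0.04,[0,0,0],[0,0,-0.34]],
    [0.04,[0,0,0],[0,0,-0.51]],
    [0.04,[0,0,0],[0,0,-0.68]],
    [0.04,[0,0,0],[0,0,-0.86]]
  ]
}}

```text
time: 22.08
tool_pos: [0.541, -0.0991, 0.1714]
ee_rot: [-3.141, 0.001, 0.237]
wrist_force: [-0.7, -1.0, -1.5]
width: 0.0531
finger_force: 30.0
```

```bash
python3 - <<'E'
from h import *
o=robot.get_obs();print(o['tool_pos'],o['wrist_force'],o['ee_rot'],o['width'])
print(mv([.543,-.2507,.14],[np.pi,0,.232]))
E
```

```text
[ 0.54096498 -0.09914653  0.17142168] [-0.69708801 -1.01467451 -1.45747893] [-3.14071987e+00  7.17192996e-04  2.37311476e-01] 0.053081691469909986
(array([-0.0336,  0.1478,  0.0313]), array([-0.0009,  0.0007,  0.0053]))
```

Emit:
{"fn": "drive_tool", "kwargs": {
  "series": [
    [0.04,[-0.011,0.05,0],[0,0,0]],
    [0.04,[-0.022,0.1,0],[0,0,0]],
    [0.04,[-0.034,0.148,0],[0,0,0]],
    [0.04,[-0.034,0.148,0.03],[0,0,0]],
    [0.04,[-0.034,0.148,0.03],[0,0,0]]
  ]
}}

```text
time: 22.7
tool_pos: [0.54, -0.2506, 0.1383]
ee_rot: [-3.136, 0.005, 0.23]
wrist_force: [0.1, 0.4, -0.9]
width: 0.0534
finger_force: 30.0
```

```bash
python3 - <<'E'
from h import *
o=robot.get_obs();print(o['tool_pos'],o['wrist_force'],o['ee_rot'],o['width'])
print(mv([.543,-.2507,.1068],[np.pi,0,.232]))
im=snap('side','s8.png')
cv2.imwrite('pics/c9.png',cv2.resize(im[120:270,280:440,::-1],None,fx=3.5,fy=3.5,interpolation=cv2.INTER_CUBIC))
E
```

```text
[ 0.54002736 -0.25060961  0.13831776] [ 0.10812279  0.39935052 -0.89937743] [-3.13585411  0.00533831  0.23020642] 0.05337176431217037
(array([0.003 , 0.0009, 0.0315]), array([-0.0057,  0.0053, -0.0018]))
```

View pics/c9.png

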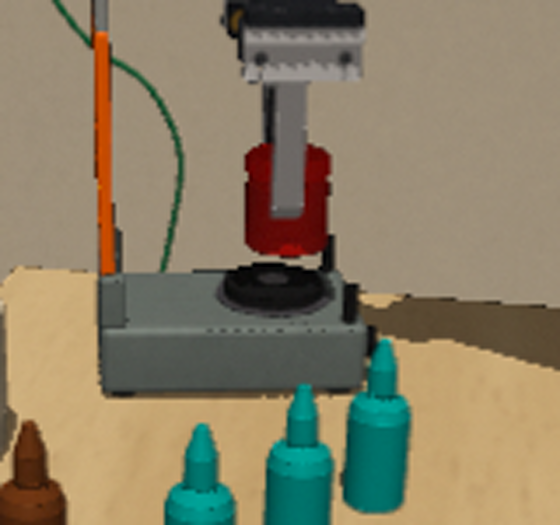

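Emit:
{"fn": "drive_tool", "kwargs": {
  "series": [
    [0.04,[0.005,0.001,0.012],[0,0,0]],
    [0.04,[0.005,0.001,0.022],[0,0,0]],
    [0.04,[0.005,0.001,0.03],[0,0,0]],
    [0.04,[0.005,0.001,0.036],[0,0,0]],
    [0.04,[0.005,0.001,0.041],[0,0,0]]
  ]
}}

```text
time: 23.38
tool_pos: [0.5477, -0.2505, 0.1065]
ee_rot: [3.141, -0.002, 0.232]
wrist_force: [-9.7, 6.2, 30.3]
width: 0.0532
finger_force: 30.0
```

Emit:
{"fn": "drive_tool", "kwargs": {
  "series": [
    [0.04,[0,0,0.001],[0,0,0]],
    [0.04,[0,0,0.001],[0,0,0]]
  ]
}}

```text
time: 23.62
tool_pos: [0.5476, -0.2504, 0.1066]
ee_rot: [3.14, -0.003, 0.232]
wrist_force: [-8.6, 5.0, 21.1]
width: 0.0531
finger_force: 30.0
```

Emit:
{"fn": "drive_tool", "kwargs": {
  "series": [
    [0.04,[0,0,0],[0,0,0]],
    [0.04,[0,0,0],[0,0,0]],
    [0.04,[0,0,0],[0,0,0]],
    [0.04,[0,0,0],[0,0,0]],
    [0.04,[0,0,0],[0,0,0]]
  ]
}}

```text
time: 24.25
tool_pos: [0.5476, -0.2504, 0.1066]
ee_rot: [3.14, -0.003, 0.232]
wrist_force: [-7.8, 5.7, 21.3]
width: 0.0532
finger_force: 30.0
```

Emit:
{"fn": "drive_tool", "kwargs": {
  "series": [
    [0.04,[0,0,0],[0,0,0]],
    [0.04,[0,0,0],[0,0,0]],
    [0.04,[0,0,0],[0,0,0]],
    [0.04,[0,0,0],[0,0,0]]
  ]
}}

```text
time: 24.75
tool_pos: [0.5476, -0.2504, 0.1066]
ee_rot: [3.14, -0.003, 0.232]
wrist_force: [-8.6, 5.4, 21.1]
width: 0.0527
finger_force: 30.0
```

```bash
python3 - <<'E'
from h import *
o=robot.get_obs();print(o['tool_pos'],o['wrist_force'])
snap('side','s9.png')
print(mv([.605,.18,.2066]))
E
```

```text
[ 0.54759212 -0.25042638  0.1065769 ] [-8.61522414  5.42069957 21.11607536]
(array([ 0.1551, -0.4056, -0.1001]), array([0., 0., 0.]))
```

Emit:
{"fn": "drive_tool", "kwargs": {
  "series": [
    [0.04,[0,0,-0.02],[0,0,0]],
    [0.04,[0,0,-0.06],[0,0,0]],
    [0.04,[0,0,-0.1],[0,0,0]],
    [0.04,[0.0,-0.045,-0.1],[0,0,0]],
    [0.04,[0.0,-0.1,-0.1],[0,0,0]]
  ]
}}

```text
time: 25.42
tool_pos: [0.5244, -0.1535, 0.2005]
ee_rot: [3.141, -0.002, 0.229]
wrist_force: [0.6, 0.6, -1.1]
width: 0.0535
finger_force: 30.0
```

Emit:
{"fn": "drive_tool", "kwargs": {
  "series": [
    [0.04,[0,-0.06,0],[0,0,0]],
    [0.04,[0.02,-0.115,0],[0,0,0]],
    [0.04,[0.045,-0.17,0],[0,0,0]],
    [0.04,[0.075,-0.22,0],[0,0,0]],
    [0.04,[0.1,-0.265,0],[0,0,0]]
  ]
}}

```text
time: 26.05
tool_pos: [0.5611, 0.1293, 0.2]
ee_rot: [3.141, -0.001, 0.232]
wrist_force: [-0.2, -0.7, -1.1]
width: 0.0528
finger_force: 30.0
```

Emit:
{"fn": "drive_tool", "kwargs": {
  "series": [
    [0.04,[0.04,-0.035,0],[0,0,0]],
    [0.04,[0.055,-0.041,0],[0,0,0]],
    [0.04,[0.055,-0.041,0.04],[0,0,0]],
    [0.04,[0.055,-0.041,0.08],[0,0,0]],
    [0.04,[0.055,-0.041,0.1],[0,0,0]]
  ]
}}

```text
time: 26.68
tool_pos: [0.6034, 0.1794, 0.0968]
ee_rot: [-3.141, 0.005, 0.232]
wrist_force: [-0.9, 0.0, -1.3]
width: 0.0533
finger_force: 30.0
```

Emit:
{"fn": "drive_tool", "kwargs": {
  "series": [
    [0.04,[0,0,0.02],[0,0,0]],
    [0.04,[0,0,0.035],[0,0,0]],
    [0.04,[0,0,0.035],[0,0,0]]
  ]
}}

```text
time: 27.05
tool_pos: [0.6045, 0.1795, 0.0641]
ee_rot: [-3.141, 0.002, 0.231]
wrist_force: [0.1, -0.7, -0.8]
width: 0.0531
finger_force: 30.0
```

Touch expected at z ≈ 0.0557.

Emit:
{"fn": "drive_tool", "kwargs": {
  "series": [
    [0.04,[0,0,0.004],[0,0,0]],
    [0.04,[0,0,0.007],[0,0,0]],
    [0.04,[0,0,0.009],[0,0,0]],
    [0.04,[0,0,0.009],[0,0,0]]
  ]
}}

```text
time: 27.55
tool_pos: [0.605, 0.1797, 0.0561]
ee_rot: [-3.142, -0.0, 0.231]
wrist_force: [-0.2, -0.2, -1.4]
width: 0.0532
finger_force: 30.0
```

Emit:
{"fn": "drive_tool", "kwargs": {
  "series": [
    [0.04,[0,0,0.001],[0,0,0]],
    [0.04,[0,0,0.001],[0,0,0]],
    [0.08,[0,0,0.001],[0,0,0]],
    [0.08,[0,0,0.001],[0,0,0]],
    [0.08,[0,0,0.001],[0,0,0]]
  ]
}}

```text
time: 28.18
tool_pos: [0.605, 0.1797, 0.055]
ee_rot: [-3.142, -0.0, 0.231]
wrist_force: [0.7, -0.4, 0.5]
width: 0.0783
finger_force: 0.0
```

Emit:
{"fn": "drive_tool", "kwargs": {
  "series": [
    [0.08,[0,0,-0.03],[0,0,0]],
    [0.08,[0,0,-0.08],[0,0,0]],
    [0.08,[0,0,-0.13],[0,0,0]],
    [0.05,[0,0,-0.19],[0,0,0]],
    [0.04,[0,0,-0.25],[0,0,0]]
  ]
}}

```text
time: 28.8
tool_pos: [0.6047, 0.1796, 0.3068]
ee_rot: [-3.142, -0.0, 0.231]
wrist_force: [0.4, 1.3, -0.5]
width: 0.0639
finger_force: 0.0
```

```bash
python3 - <<'E'
from h import *
o=robot.get_obs();print(o['tool_pos'],o['wrist_force'],o['ee_rot'],o['width'],o['time'])
ti=snap('top','ta.png'); sd=snap('side','sa.png')
cv2.imwrite('pics/ca.png',np.hstack([cv2.resize(ti[160:340,170:480,::-1],(400,375)),cv2.resize(sd[80:380,200:500,::-1],(400,375))]))
print(mv([.645,-.2242,.36],[np.pi,0,1.82]))
E
```

```text
[0.60469431 0.1796022  0.30682443] [ 0.41278001  1.32602035 -0.5199458 ] [-3.14150108e+00 -3.65540496e-05  2.31285885e-01] 0.06386580687524147 28.8
(array([-0.0551,  0.4023, -0.0455]), array([ 0.0139, -0.013 , -1.5886]))
```

View pics/ca.png

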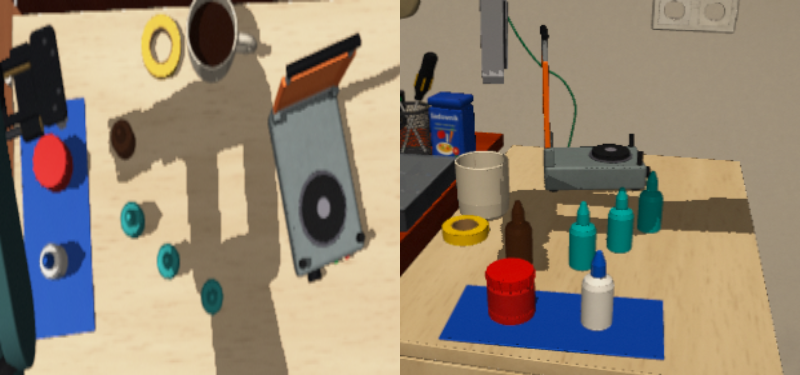

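```bash
python3 - <<'E'
from h import *
c=cal('top'); print(at(c,393.2,197.4,.273),at(c,448.2,180.2,.273),at(c,420.7,188.8,.273)); print(c['position'])
E
```

```text
[ 0.63619984 -0.17661059  0.273     ] [ 0.66267468 -0.27007325  0.273     ] [ 0.64942805 -0.22330752  0.273     ]
[ 0.47354714 -0.06471008  1.25515124]
```

Emit:
{"fn": "drive_tool", "kwargs": {
  "series": [
    [0.04,[0,0.05,-0.03],[0,0,-0.18]],
    [0.04,[-0.01,0.1,-0.055],[0,0,-0.36]],
    [0.04,[-0.02,0.15,-0.055],[0,0,-0.54]],
    [0.04,[-0.03,0.2,-0.055],[0,0,-0.72]],
    [0.04,[-0.04,0.25,-0.055],[0,0,-0.9]]
  ]
}}

```text
time: 29.52
tool_pos: [0.6232, -0.0745, 0.3592]
ee_rot: [-3.141, 0.0, 1.137]
wrist_force: [-0.5, 0.6, -0.4]
width: 0.04
finger_force: 0.0
```

```bash
python3 - <<'E'
from h import *
print(mv([.65,-.2242,.36],[np.pi,0,1.82]))
E
```

```text
(array([-0.1246,  0.0872, -0.0009]), array([-9.000e-04, -2.000e-04, -6.827e-01]))
```

Emit:
{"fn": "drive_tool", "kwargs": {
  "series": [
    [0.04,[-0.04,0.028,0],[0,0,-0.17]],
    [0.04,[-0.08,0.056,0],[0,0,-0.34]],
    [0.04,[-0.125,0.087,0],[0,0,-0.51]],
    [0.04,[-0.125,0.087,0],[0,0,-0.683]],
    [0.04,[-0.125,0.087,0],[0,0,-0.683]]
  ]
}}

```text
time: 30.15
tool_pos: [0.6489, -0.2238, 0.3585]
ee_rot: [-3.14, -0.002, 1.811]
wrist_force: [0.5, -0.5, 0.7]
width: 0.04
finger_force: 0.0
```

```bash
python3 - <<'E'
from h import *
print(mv([.65,-.2242,.279],[np.pi,0,1.82]))
c=cal('wrist'); im=snap('wrist','wb.png'); cv2.imwrite('pics/cb.png',cv2.resize(im[:,:,::-1],(480,360)))
print([np.round(np.array(proj(c,p))*.75,0) for p in([.6384,-.1756,.273],[.6616,-.2728,.273])])
E
```

```text
(array([-0.0007,  0.0011,  0.0795]), array([-0.0015, -0.0015, -0.0089]))
[array([242., 123.]), array([241., 244.])]
```

View pics/cb.png

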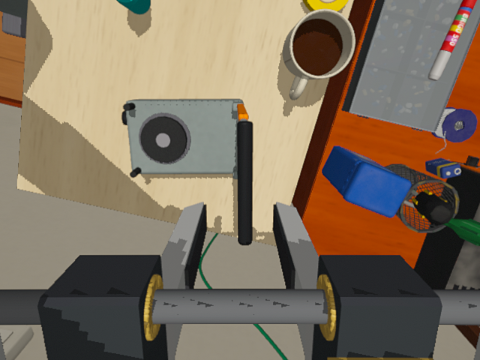

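Emit:
{"fn": "drive_tool", "kwargs": {
  "series": [
    [0.04,[0,0.002,0.03],[0,0,0]],
    [0.04,[0,0.002,0.06],[0,0,0]],
    [0.04,[0,0.002,0.08],[0,0,0]],
    [0.04,[0,0.002,0.08],[0,0,0]],
    [0.04,[0,0.002,0.08],[0,0,0]]
  ]
}}

```text
time: 30.82
tool_pos: [0.6512, -0.222, 0.2816]
ee_rot: [3.14, 0.001, 1.814]
wrist_force: [-0.2, -0.6, -0.4]
width: 0.0402
finger_force: 0.0
```

Emit:
{"fn": "drive_tool", "kwargs": {
  "series": [
    [0.0,[0,0,0],[0,0,0]],
    [0.0,[0,0,0],[0,0,0]],
    [0.0,[0,0,0],[0,0,0]],
    [0.0,[0,0,0],[0,0,0]]
  ]
}}

```text
time: 31.32
tool_pos: [0.6513, -0.2225, 0.2806]
ee_rot: [3.14, 0.001, 1.814]
wrist_force: [0.9, 0.2, 1.3]
width: 0.0111
finger_force: 30.0
```

Emit:
{"fn": "drive_tool", "kwargs": {
  "series": [
    [0.0,[0,-0.0235,0.0015],[0,0,0]],
    [0.0,[0,-0.0465,0.0055],[0,0,0]],
    [0.0,[0,-0.069,0.0125],[0,0,0]],
    [0.0,[0,-0.09,0.022],[0,0,0]],
    [0.0,[0,-0.11,0.034],[0,0,0]]
  ]
}}

```text
time: 31.95
tool_pos: [0.5445, -0.2488, 0.2473]
ee_rot: [3.137, 0.001, 1.815]
wrist_force: [0.8, 0.5, 2.0]
width: 0.0113
finger_force: 30.0
```

Emit:
{"fn": "drive_tool", "kwargs": {
  "series": [
    [0.0,[0,-0.0185,0.0145],[0,0,0]],
    [0.0,[0,-0.035,0.031],[0,0,0]],
    [0.0,[0,-0.0495,0.049],[0,0,0]],
    [0.0,[0,-0.062,0.069],[0,0,0]],
    [0.0,[0,-0.0715,0.09],[0,0,0]]
  ]
}}

```text
time: 32.58
tool_pos: [0.4742, -0.2663, 0.1567]
ee_rot: [3.141, 0.0, 1.814]
wrist_force: [-1.0, 0.4, 3.0]
width: 0.0111
finger_force: 30.0
```

Emit:
{"fn": "drive_tool", "kwargs": {
  "series": [
    [0.0,[0,-0.007,0.022],[0,0,0]],
    [0.0,[0,-0.011,0.041],[0,0,0]],
    [0.0,[0,-0.0125,0.057],[0,0,0]],
    [0.0,[0,-0.013,0.068],[0,0,0]],
    [0.0,[0,-0.013,0.07],[0,0,0]]
  ]
}}

```text
time: 33.2
tool_pos: [0.4599, -0.2698, 0.0849]
ee_rot: [-3.136, -0.001, 1.814]
wrist_force: [-6.3, -1.1, 2.7]
width: 0.0111
finger_force: 30.0
```

Emit:
{"fn": "drive_tool", "kwargs": {
  "series": [
    [0.0,[0,0,0.002],[0,0,0]],
    [0.0,[0,0,0.002],[0,0,0]]
  ]
}}

```text
time: 33.45
tool_pos: [0.4599, -0.2698, 0.0833]
ee_rot: [-3.136, -0.001, 1.814]
wrist_force: [-7.2, -1.0, 0.6]
width: 0.0111
finger_force: 30.0
```

Emit:
{"fn": "drive_tool", "kwargs": {
  "series": [
    [0.0,[0,0,0.002],[0,0,0]],
    [0.0,[0,0,0.004],[0,0,0]],
    [0.0,[0,0,0.004],[0,0,0]]
  ]
}}

```text
time: 33.83
tool_pos: [0.4598, -0.2698, 0.0796]
ee_rot: [-3.136, -0.001, 1.814]
wrist_force: [-6.1, -1.8, 1.8]
width: 0.0112
finger_force: 30.0
```

Emit:
{"fn": "drive_tool", "kwargs": {
  "series": [
    [0.0,[0,0,0.002],[0,0,0]],
    [0.0,[0,0,0.004],[0,0,0]],
    [0.0,[0,0,0.004],[0,0,0]]
  ]
}}

```text
time: 34.2
tool_pos: [0.4599, -0.27, 0.0792]
ee_rot: [-3.137, 0.0, 1.814]
wrist_force: [-12.6, 3.5, 15.8]
width: 0.0112
finger_force: 30.0
```

```bash
python3 - <<'E'
from h import *
im=snap('side','sc.png'); c=cal('side')
cv2.imwrite('pics/cc.png',cv2.resize(im[165:265,280:430,::-1],None,fx=5,fy=5,interpolation=cv2.INTER_CUBIC))
H=np.array([.6484,-.226]);x=np.array([.973,.231]);y=np.array([-.231,.973])
for z in(.073,.078,.085): 
  P=H-.195*x; print(z,[(np.array(proj(c,list(P+s*y)+[z]))-[280,165])*5 for s in(.05,-.05)])
E
```

```text
0.073 [array([592.90426052, 186.23406441]), array([552.16518822, 111.91038431])]
0.078 [array([593.78482025, 175.57729599]), array([552.88700609, 102.02140452])]
0.085 [array([595.02140012, 160.58492102]), array([553.90030435,  88.11607523])]
```

View pics/cc.png

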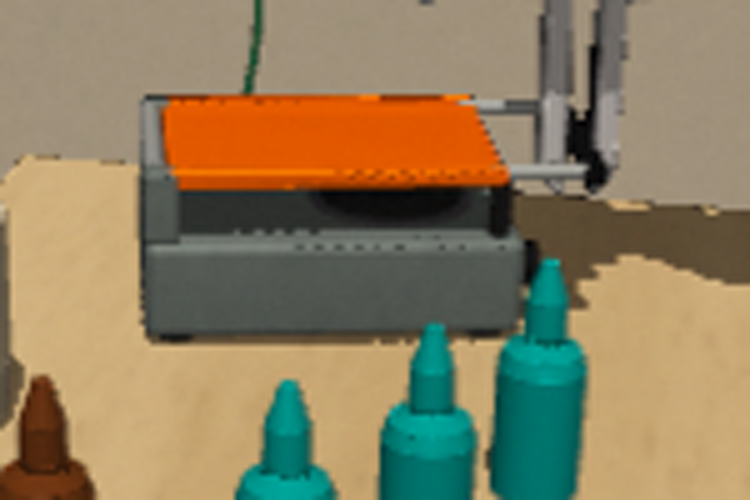

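Emit:
{"fn": "drive_tool", "kwargs": {
  "series": [
    [0.036,[0,0,-0.002],[0,0,0]],
    [0.036,[0,0,-0.002],[0,0,0]],
    [0.036,[0,0,-0.002],[0,0,0]],
    [0.036,[0,0,-0.002],[0,0,0]]
  ]
}}

```text
time: 34.75
tool_pos: [0.4622, -0.2692, 0.0776]
ee_rot: [-3.141, -0.001, 1.815]
wrist_force: [0.3, 0.2, 0.4]
width: 0.036
finger_force: 0.0
```

Emit:
{"fn": "drive_tool", "kwargs": {
  "series": [
    [0.036,[0,0,-0.02],[0,0,0]],
    [0.036,[0,0,-0.05],[0,0,0]],
    [0.036,[0,0,-0.1],[0,0,0]],
    [0.036,[0,0,-0.16],[0,0,0]],
    [0.036,[0,0,-0.16],[0,0,0]]
  ]
}}

```text
time: 35.38
tool_pos: [0.4644, -0.2709, 0.2446]
ee_rot: [3.133, 0.009, 1.814]
wrist_force: [-0.5, 0.7, -1.1]
width: 0.036
finger_force: 0.0
```

```bash
python3 - <<'E'
from h import *
o=robot.get_obs();print(o['tool_pos'],o['wrist_force'],o['qvel'].round(3))
ti=snap('top','td.png');im=snap('side','sd.png')
cv2.imwrite('pics/cd.png',np.hstack([cv2.resize(ti[160:340,170:480,::-1],(400,375)),cv2.resize(im[140:380,220:460,::-1],(400,375))]))
E
```

```text
[ 0.46442378 -0.27091989  0.24461031] [-0.46469515  0.65846458 -1.06084018] [-0.001  0.039  0.112 -0.002 -0.031  0.001]
```

View pics/cd.png

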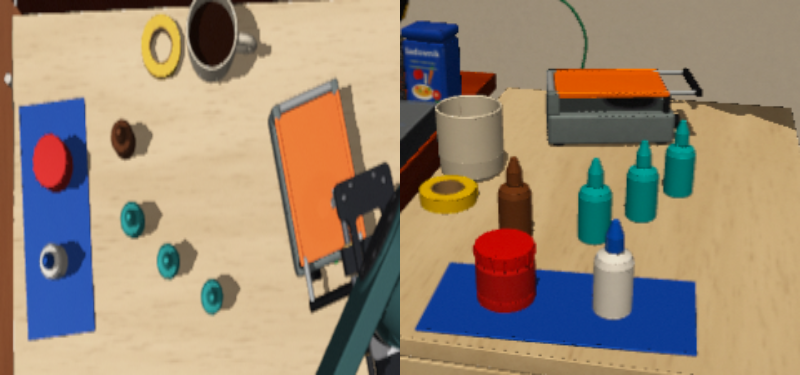

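The side view shows the cover lying flat. Both containers stand inside the mat (top crop, about (52,160) and (53,262)), and the gripper is clear.

```bash
python3 -c "
from bench import robot
print(robot.close_job())"
```

```text
the job is handed in; nothing more can be done
None
```

The job is handed in and I saw no verdict: I mixed the white bottle and the red jar (the only two present) in order and stood them on the mat, and I folded the cover shut. The gripper brushed the upright cover once at about 13 N, and the cover stayed upright.

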